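# Move the guard flap to the working dosing pump

### The job

The pump unit with its roller head fitted has nothing over its rollers: bring it the yellow guard flap from the retired unit. Pinch the flap's two finger tabs together to draw the sprung hinge pin, lift the flap off, and hang it on the other unit: let it down gently, without forcing it, until you feel its stub bear in the saddle, and only then let the pin spring fully home, so that the flap hangs level and still. Do not let the flap touch the counter, and leave everything else where it is.

Things in the scene. Friction and masses are not known exactly. Their poses are not given: they have to be found in the camera images.
- flap: Yellow guard flap with clear window, 0.3 to 0.5 kg, loose, hanging from pump_a at first. Origin: on the hinge axis, midway along the steel barrel; +y along the axis to the fixed stub, +x out of the front (away from the pump), +z up. Leaf 124 wide, 5 thick, under the axis from 5 to 151 mm below it. Barrel 14 mm diameter, y -75 to +75 mm. Two finger tabs on top, pinched along y from above.
- hinge_pin (a joint): Travel of the sprung 8 mm hinge pin along the flap's +y. 0: fully out, its round end 89 mm from the flap's origin; 0.0165: fully drawn, against its stop; from 0.014 its end is inside the barrel. The spring pushes it out with 4 N at 0, rising to 10 N fully drawn. It carries the orange tab.
- pin_tab (a point): Orange finger tab of the sprung pin: top edge, middle of its outer face. In the flap's frame y = -34.5, z = +37 mm with the pin out; y = -18 mm with it fully drawn. Tab 22 wide (x), 6 thick (y), its upper 25 mm free to grip from above. The flap can be carried hanging steadily by both tabs, squeezed to the stop.
- fixed_tab (a point): Black finger tab fixed to the flap, same size: top edge, middle of its outer face, at y = +18, z = +37 mm in the flap's frame. Fully pinched, the two tabs measure 36 mm over their outer faces, centred on the flap's origin; with the pin out, 52.5 mm.
- stub_tip (a point): Round end of the fixed 8 mm stub, on the hinge axis at y = +89 mm in the flap's frame. It lies in the saddle and lifts straight up out of it.
- pin_tip (a point): Round end of the sprung pin, on the hinge axis: y = -89 mm in the flap's frame with the pin out, -72.5 mm fully drawn.
- pump_a: Retired dosing pump: white box 200 wide (y), 140 deep (x), 205 mm high, fixed; roller head removed, red lamps; the flap hangs on it at first. Origin: centre of its underside; open front faces +x, z up. Steel hinge bracket on the front, hinge axis along y at x = 88, z = 185 mm; a rubber seal collar behind the leaf reaches x = 83 mm, from z = 30 to 156 mm.
- pump_b: Working dosing pump, fixed: same box, same frame and measures as pump_a, but with a blue and aluminium roller head, green lamps and no flap. Its bracket is screwed on through upright slots: the whole bracket, both ears, may sit up to 4 mm higher or lower than z = 185 mm (this is not in any reading). It does not move.
- saddle_a (a point): Saddle ear of pump_a at x = 88, y = 81.5, z = 185 mm of its frame, 5 mm thick along y: slot 12 mm wide, open at the top, flaring to 22 mm at its mouth 17 mm above the axis; the stub rests on its floor with its centre at this point.
- eye_a (a point): Holed ear of pump_a at x = 88, y = -81.5, z = 185 mm of its frame, 28 x 28 mm, 5 mm thick: 12 mm through hole centred here takes the sprung pin. Ears 158 mm apart inside: the barrel has 4 mm of end play each way. They reach 14 mm before and behind the axis. A tab under y = -70 to -79 mm, top 8 mm below the axis, bears the barrel's end.
- saddle_b (a point): Nominal saddle point of pump_b, at x = 88, y = 81.5, z = 185 mm of its frame; like saddle_a, but the real saddle may be up to 4 mm higher or lower.
- eye_b (a point): Nominal hole centre of pump_b's holed ear, at x = 88, y = -81.5, z = 185 mm of its frame; like eye_a, but the real hole is off in height by the same amount as the saddle.
- old_rotor: Bystander: roller head taken from the retired unit, aluminium disc 88 mm across, 44 mm high, lying on the counter; origin: centre of its underside.
- screwdriver: Bystander: screwdriver lying on the counter; origin: underside, mid length.
- screw_bowl: Bystander: small steel bowl, 90 mm across, 35 mm high; origin: centre of its underside.
- spray: Bystander: white spray bottle with blue head, 72 mm across, 206 mm high; origin: centre of its underside.
- powder_tub: Bystander: blue tub with white lid, 126 x 166 x 142 mm; origin: centre of its underside.
- scoop: Bystander: green measuring scoop, cup 52 mm across, 38 mm high, with a flat handle; origin: under the cup's centre.
- peg_bin: Bystander: open grey plastic bin, 130 x 180 x 70 mm; origin: centre of its underside.
- lint_brush: Bystander: wooden lint brush about 210 mm long, 28 mm high, bristles down; origin: underside, near mid length.
- table: The white counter, its top at z = 0.
Mind the look-alikes: they are no part of the job. Of the things that look like the flap, the largest one is meant.

How it is judged:
By the outcome, as a careful person would: the job done as asked, in the order asked, and still so for the second after the job is handed in, with the robot touching nothing.
It also fails if it takes over 51 s, if anything falls off the work surface, if the arm or the gripper's body presses on something with over 40 N, if the wrist force passes 120 N, or if a joint passes its speed limit or range.

### The arm

A 6-joint arm with a two-finger parallel gripper is mounted at the origin on the work surface. World frame = base frame: x ahead of the robot, y to its left, z up, the work surface at z = 0. Lengths are in m, angles in degrees, forces in N, time in s.
With the tool pointing down it reaches from about 0.4 to 0.825 m from the base axis. Payload 7 kg.
Tool frame: the origin (TCP) lies between the finger pads; the fingertips stand ctrl.nose_length ahead of it and the grasp point (between the pads) lies 2 mm behind it (ctrl.nose_length is the distance from the TCP to the fingertips, in m); z points along the fingers, y is the line along which they close (so a half turn about z gives the same grasp; the last joint's range is limited). The gripper opens to 88 mm and grips with 3 to 60 N. Pads are 19 mm wide; open, the fingers measure 130 mm over their backs; the gripper's body (78 mm by 193 mm) begins 47 mm behind the grasp point.
Start: joints at [84.173, 20.546, 0.682, 0, -70.136, -16.507], TCP at [0.257, 0.624, 0.244] pointing down, gripper open.
Joint ranges: [-176.03, 176.03], [-82.01, 121.73], [-58.28, 71.71], [-173.87, 95.51], [-174.79, -0.11], [-173.66, 173.66]. Speed limits (degrees/s): [136.94, 136.94, 172.46, 180, 180, 180].

### API

Orientations are given as [roll, pitch, yaw] about the fixed x, y, z axes, in that order (R = Rz(yaw) Ry(pitch) Rx(roll)).
In Python, from plant import ctrl gives the robot as it stands.
- The arm moves only by the tool apply_moves, never from a script. Its argument "commands" is a list of rows, each a list of 3 entries, a list of its own where there are three numbers: the shift along the world's x, y, z in cm, then the turn about the world's z in rad, then the closure, from 0 (fully open) to 1 (shut). In form: [[[x, y, z], turn, jaw], ...]. A call has 1 to 20 rows; each row is the pose to reach, as a shift and turn from the pose commanded when the call began; what a row does not reach only later rows make up. A row lasts 1/12 s, in which the tool goes at most 41.7 mm and 7.16 degrees, less where a joint would pass 70% of its speed; a pose out of reach is approached as far as the arm can. A call with a gripper value outside its range is refused whole. The fingers move at their own pace and stop on an object; the grip force is fixed at half the most. Time passes only in rows, so rows that repeat a pose let the fingers close. It gives the time, the measured TCP pose, the force, the opening and the grip force at its end, in the units of the state.
- ctrl.get_obs(): the state, without advancing time (a new reading comes with each control period).
- ctrl.snapshot(name): name is "scene" or "top" or "wrist"; returns a dict with "img" (400x640x3 uint8, red, green, blue), "fx", "fy", "cx", "cy" (pixels), "T" (4x4, takes a point from camera to world coordinates). Camera axes: x right, y up, looking along -z (the intrinsics and any distortion apply to the point x, -y, -z); pixel columns grow to the right and rows downward; lengths in m; the calibration is good to about 2 mm. The wrist camera is an equidistant fisheye: a pixel r from the principal point sees the ray r / f radians off the axis. A picture is of the moment at which its call begins. There is no depth.
- ctrl.close_job(): hands the job in; it is judged then, once.
Trained networks look in a picture, given as the dict that the camera call returned (one of the last four; its "shot" number tells which), for a name from the list of things; names that differ only in an ending like _2 or _b are one class to them, and where a whole thing is asked for, a point or a joint stands for the part that bears it (a point fixed in the world has none). Each returns a list of dicts, best first, with "score" (0 to 1); they miss things now and then, are a little off and sometimes report something else, mostly with a low value. They report only what shows in the picture. A call takes as long as a camera call. They do not tell look-alikes from the thing itself.
- ctrl.search_frame(picture, target): "at" ([column, row] in pixels, amid what is visible of it).
- ctrl.spot_point(picture, target): "at" ([column, row] in pixels: a listed point, or the origin of a listed thing).
The state is a dict: "clock": time; "joint_pos": joint angles; "qvel": joint speeds; "tau": joint torques, N m; "tool_pos": TCP position; "orientation": TCP orientation; "force": force on the tool from outside, world axes, zero at the start; "moment": the same for the moment, N m; "opening": finger opening in m; "gripper_force": force on a finger pad.
Only numpy, scipy, OpenCV 4.12 (cv2) and the standard library are available. Lean on these libraries where they do the work, as an engineer would, in place of code of your own. Each camera call takes 0.05 s, during which the arm holds its last target. There are 200 camera calls.

## Working session

There is one attempt and no reset: what is moved stays moved. The work goes in short steps, Python scripts to look and compute and a tool call to move; the robot and the scene stay as the last step left them, time stands still between calls to the robot, and variables do not carry over. Pictures are saved under pics/ and viewed, at most 10 in all, crops included, and the job is handed in when it is done.

Besides the shell and the picture viewer there is one more tool, called after "Call:" as a command line: name --argument value ..., lists and objects as JSON in quotes. apply_moves: Moves the arm, as the interface text tells. Its arguments: {"type":"object","properties":{"commands":{"type":"array"}},"required":["commands"]}

```bash
mkdir -p pics
cat > h.py <<'E'
import numpy as np, cv2
from plant import ctrl
def ray(s,p):
    x=(p[0]-s['cx'])/s['fx']; y=(p[1]-s['cy'])/s['fy']
    T=np.array(s['T']); d=np.array([x,-y,-1.]); d=T[:3,:3]@d
    return T[:3,3],d/np.linalg.norm(d)
def wray(s,p):
    x=(p[0]-s['cx'])/s['fx']; y=(p[1]-s['cy'])/s['fy']; r=np.hypot(x,y)+1e-12
    d=np.array([x/r*np.sin(r),-y/r*np.sin(r),-np.cos(r)]); T=np.array(s['T']); return T[:3,3],T[:3,:3]@d
def proj(s,P):
    T=np.array(s['T']); c=T[:3,:3].T@(np.array(P)-T[:3,3]); return [s['cx']+s['fx']*c[0]/-c[2], s['cy']+s['fy']*c[1]/c[2]]
def tri(*rs):
    A=sum(np.eye(3)-np.outer(d,d) for o,d in rs); b=sum((np.eye(3)-np.outer(d,d))@o for o,d in rs)
    X=np.linalg.solve(A,b); return X,[np.linalg.norm((np.eye(3)-np.outer(d,d))@(X-o)) for o,d in rs]
def save(s,n): cv2.imwrite('pics/'+n+'.png',s['img'][:,:,::-1])
E
python3 - <<'E'
from h import *
np.set_printoptions(precision=4,suppress=True)
o=ctrl.get_obs(); print(o, ctrl.nose_length)
for n in ("scene","top"):
    s=ctrl.snapshot(n); save(s,n); print(n,s['fx'],s['cx'],s['cy'],np.array(s['T']))
    print([k for k in s])
    for t in ("flap","pin_tab","fixed_tab","stub_tip","pin_tip","pump_a","pump_b","saddle_a","eye_a","saddle_b","eye_b"):
        print(t,[(np.round(r['at'],1).tolist(),round(r['score'],2)) for r in ctrl.spot_point(s,t)][:4])
E
```

```text
{'clock': 0.0, 'joint_pos': array([ 84.1752,  20.5917,   0.6351,  -0.0226, -70.1363, -16.5086]), 'qvel': array([-0.0126, -0.0588,  0.0824, -0.0633, -0.0292,  0.0103]), 'tau': array([  0.0004, -58.2716,  29.307 ,   6.997 ,   0.007 ,  -0.0002]), 'tool_pos': array([0.2563, 0.6239, 0.2426]), 'orientation': array([179.9049,  -0.006 , -22.3411]), 'force': array([-1.051 ,  0.9615,  0.0033]), 'moment': array([-0.0188,  0.0061, -0.0391]), 'gripper_force': 0.0, 'opening': 0.08766548136490943} 0.017
scene 379.6122841483247 321.75815403232446 199.29413271859212 [[-0.0351 -0.8568  0.5144  1.0821]
 [ 0.9994 -0.0293  0.0195  0.0301]
 [-0.0017  0.5148  0.8573  1.1027]
 [ 0.      0.      0.      1.    ]]
['img', 'fx', 'fy', 'cx', 'cy', 'T', 'shot']
flap [([266.8, 187.0], 0.85), ([234.1, 130.5], 0.85), ([212.1, 165.3], 0.57), ([235.3, 187.8], 0.42)]
pin_tab [([253.7, 177.0], 0.61), ([226.4, 118.4], 0.57), ([209.3, 151.3], 0.54), ([319.4, 196.6], 0.41)]
fixed_tab [([206.4, 160.5], 0.94), ([233.0, 123.8], 0.75), ([269.0, 179.5], 0.59)]
stub_tip [([201.4, 181.1], 0.9), ([296.6, 188.7], 0.66), ([250.4, 13
[... 740 characters left out ...]
'shot']
flap [([374.4, 190.7], 0.88), ([437.4, 233.7], 0.78), ([418.0, 281.5], 0.74)]
pin_tab [([390.1, 188.9], 0.57), ([444.5, 239.1], 0.44), ([431.4, 286.2], 0.41)]
fixed_tab [([368.0, 187.7], 0.87), ([439.7, 229.9], 0.75), ([416.6, 280.1], 0.74), ([421.1, 132.3], 0.41)]
stub_tip [([344.4, 190.1], 0.9), ([438.1, 212.3], 0.83), ([404.5, 276.9], 0.5)]
pin_tip [([432.8, 255.0], 0.57), ([439.9, 286.9], 0.43)]
pump_a [([366.9, 185.6], 0.53)]
pump_b [([366.9, 185.6], 0.53)]
saddle_a [([232.8, 155.1], 0.96)]
eye_a [([285.4, 162.9], 0.83), ([403.7, 191.8], 0.63), ([229.9, 157.7], 0.36)]
saddle_b [([232.8, 155.1], 0.96)]
eye_b [([285.4, 162.9], 0.83), ([403.7, 191.8], 0.63), ([229.9, 157.7], 0.36)]
```

View pics/scene.png

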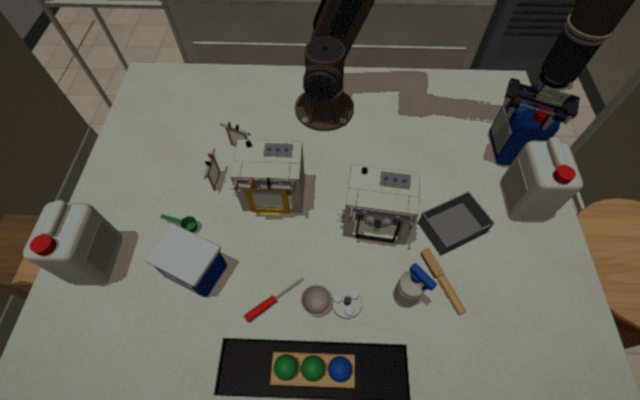

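View pics/top.png

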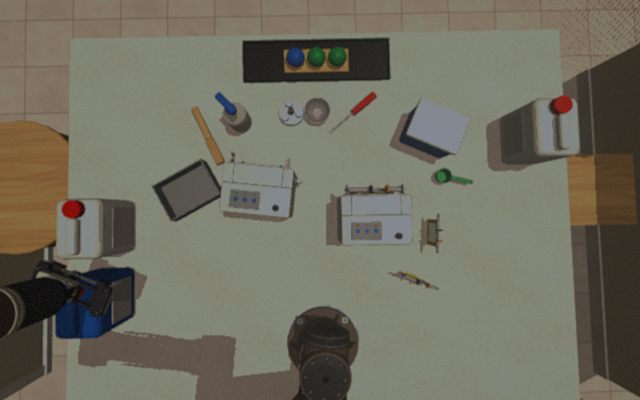

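The scene camera faces the robot. Pump A, with the yellow flap, is at scene (268,190) and top (375,218). Pump B, with the roller head, is at scene (380,210) and top (257,188). Two smaller flap look-alikes sit at top (432,233) and (414,280).

Run:
```python
from h import *
np.set_printoptions(precision=4,suppress=True)
s=ctrl.snapshot("scene"); t=ctrl.snapshot("top"); w=ctrl.snapshot("wrist"); save(w,'w0')
for n,a,b in [("stubA",(296.6,188.7),(344.4,190.1)),("flap",(266.8,187),(374.4,190.7)),("fixtab",(269,179.5),(368,187.7)),("pintab",(253.7,177),(390.1,188.9)),("sadB",(409.7,223.6),(232.8,155.1)),("eyeB",(352.2,213.9),(285.4,162.9))]:
    print(n,*tri(ray(s,a),ray(t,b)))
o=ctrl.get_obs(); print(np.array(w['T']),w['fx'],w['cx'],w['cy'],o['tool_pos'])
im=np.hstack([cv2.resize(s['img'][125:255,225:325],None,fx=4,fy=4,interpolation=2),cv2.resize(s['img'][125:255,330:430],None,fx=4,fy=4,interpolation=2)])
cv2.imwrite('pics/sc.png',im[:,:,::-1])
```

```text
stubA [ 0.4945 -0.0683  0.1788] [np.float64(0.003484922189009675), np.float64(0.0034849221890096657)]
flap [ 0.4908 -0.1556  0.1776] [np.float64(0.0037782389708349226), np.float64(0.0037782389708349603)]
fixtab [ 0.4974 -0.1362  0.2265] [np.float64(0.002485725227540101), np.float64(0.0024857252275401007)]
pintab [ 0.4919 -0.1881  0.2297] [np.float64(0.006345905804194771), np.float64(0.006345905804194734)]
sadB [0.6027 0.2492 0.1896] [np.float64(0.0001355373481233143), np.float64(0.00013553734812336287)]
eyeB [0.5769 0.0961 0.1875] [np.float64(0.0016025664808564527), np.float64(0.0016025664808564139)]
[[-0.3795  0.896   0.2307  0.3181]
 [-0.9252 -0.3675 -0.0948  0.5988]
 [-0.0002 -0.2494  0.9684  0.3843]
 [ 0.      0.      0.      1.    ]] 309.70691628693146 319.96685740655016 200.78866610171124 [0.2565 0.6243 0.2436]
```

View pics/sc.png

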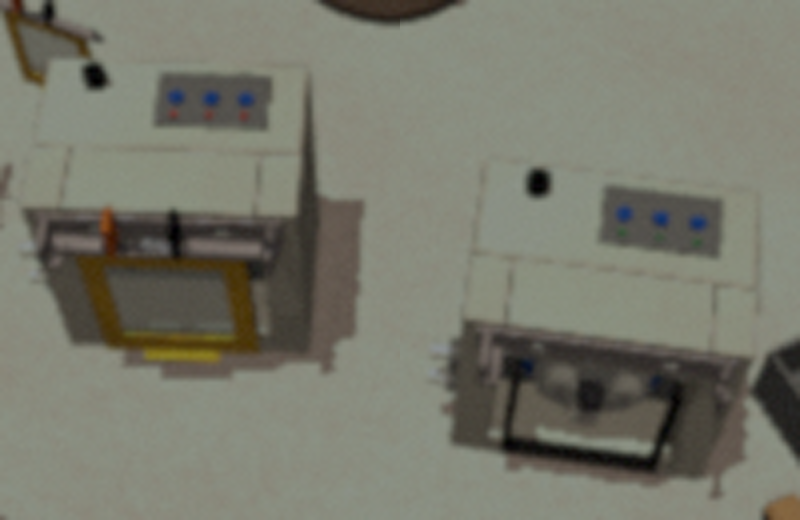

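Both hinge axes are at a plausible height, about 0.185, and the eye-saddle distance on B is 155–163 mm as it should be. I'll fly over pump B for a close look with the wrist camera, then go on to A.

Call:
apply_moves --commands '[[[0,0,10],0,0],[[0,0,10],0,0],[[0,0,10],0,0],[[32,-45,10],0.22,0],[[32,-45,10],0.22,0],[[32,-45,10],0.22,0],[[32,-45,10],0.22,0],[[32,-45,10],0.22,0],[[32,-45,10],0.22,0],[[32,-45,10],0.22,0],[[32,-45,10],0.22,0],[[32,-45,10],0.22,0],[[32,-45,10],0.22,0],[[32,-45,10],0.22,0],[[32,-45,10],0.22,0],[[32,-45,10],0.22,0],[[32,-45,10],0.22,0],[[32,-45,10],0.22,0],[[32,-45,10],0.22,0],[[32,-45,10],0.22,0]]'

```text
clock: 3.02
tool_pos: [0.5762, 0.1747, 0.3435]
orientation: [-180.0, 0.0, -9.7]
force: [0.4, 1.2, 0.2]
opening: 0.0877
gripper_force: 0.0
```

```bash
cat > look.py <<'E'
from h import *
import sys,pickle
np.set_printoptions(precision=4,suppress=True)
o=ctrl.get_obs(); print(o['clock'],o['tool_pos'],o['orientation'],o['force'],o['qvel'].max())
w=ctrl.snapshot("wrist"); save(w,sys.argv[1]); pickle.dump(w,open('pics/%s.pkl'%sys.argv[1],'wb'))
print(np.array(w['T'])[:3,3])
for t in sys.argv[2:]:
    for r in ctrl.spot_point(w,t)[:3]:
        c,d=wray(w,r['at']); z=.222 if 'tab' in t else .185
        print(t,np.round(r['at'],1),round(r['score'],2),c+d*(z-c[2])/d[2])
E
python3 look.py wb saddle_b eye_b pump_b
```

```text
3.0167 [0.5762 0.1747 0.3435] [-179.9944    0.0093   -9.7257] [0.3748 1.2457 0.1548] 0.9457432620018814
[0.6419 0.1633 0.4843]
saddle_b [240.6 186.9] 0.93 [0.5936 0.2529 0.185 ]
saddle_b [531.  225.3] 0.89 [ 0.4921 -0.0722  0.185 ]
saddle_b [612.7 217.3] 0.71 [ 0.4672 -0.2502  0.185 ]
eye_b [608.9 202.7] 0.97 [ 0.4928 -0.2349  0.185 ]
eye_b [401.9 178.3] 0.63 [0.575  0.0913 0.185 ]
eye_b [613.4 202.5] 0.18 [ 0.4909 -0.2476  0.185 ]
pump_b [506.1 225.9] 0.6 [ 0.4994 -0.033   0.185 ]
```

View pics/wb.png

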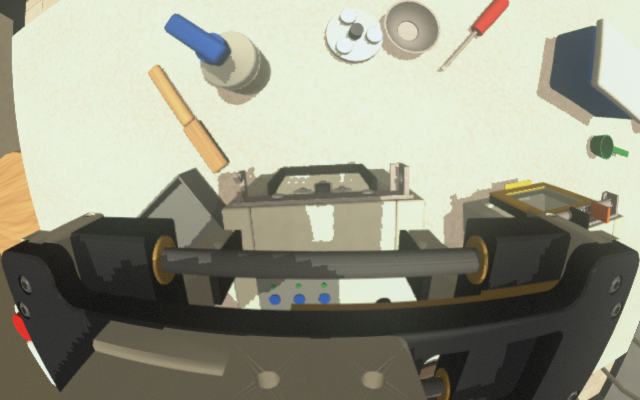

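The wrist view shows pump B's saddle ear at (240,187), its holed ear at (400,178) and its front top edge along row 202. Flap A is at right. I'll fit pump B's pose from the box corners and ears over the three views, and move on to A meanwhile.

Run:
```python
from h import *
import pickle
np.set_printoptions(precision=4,suppress=True)
s=ctrl.snapshot("scene"); t=ctrl.snapshot("top"); w=pickle.load(open('pics/wb.pkl','rb'))
def at(r,z): c,d=r; return c+d*(z-c[2])/d[2]
f=lambda p:((p[0]-400)/4+330,p[1]/4+125)
g=lambda p:((p[0])/4+225,p[1]/4+125)
print('B',[at(ray(s,f(p)),.205)[:2] for p in [(465,320),(755,357),(485,160),(760,192)]])
print('Bw',[at(wray(w,p),.205)[:2] for p in [(225,203),(422,200)]])
print('A',[at(ray(s,g(p)),.205)[:2] for p in [(25,208),(295,215),(48,60),(305,65)]])
im=np.hstack([cv2.resize(t['img'][140:270,205:305],None,fx=4,fy=4,interpolation=2),cv2.resize(t['img'][140:270,325:425],None,fx=4,fy=4,interpolation=2)])
cv2.imwrite('pics/tc.png',im[:,:,::-1])
```

```text
B [array([0.5594, 0.0772]), array([0.5816, 0.2723]), array([0.424 , 0.0915]), array([0.4457, 0.2889])]
Bw [array([0.5842, 0.2661]), array([0.5552, 0.0782])]
A [array([ 0.478 , -0.2517]), array([ 0.4775, -0.0583]), array([ 0.3418, -0.2557]), array([ 0.3401, -0.0599])]
```

View pics/tc.png

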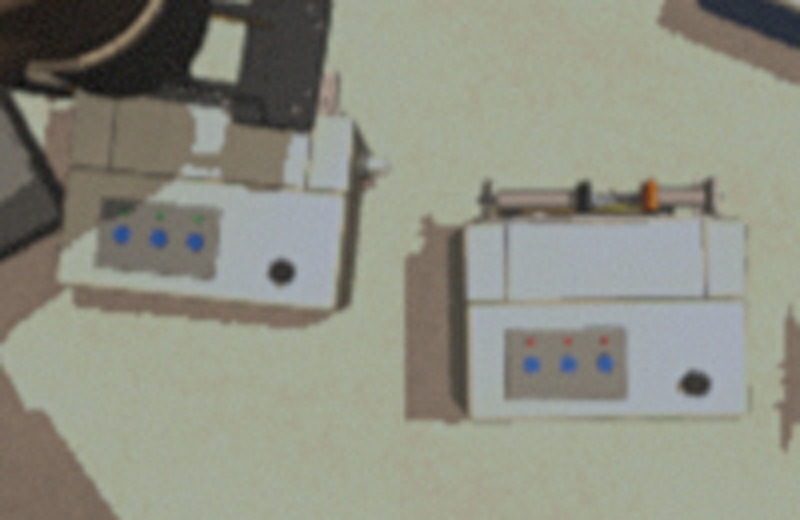

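Call:
apply_moves --commands '[[[-9,-33,1],0.17,0],[[-9,-33,1],0.17,0],[[-9,-33,1],0.17,0],[[-9,-33,1],0.17,0],[[-9,-33,1],0.17,0],[[-9,-33,1],0.17,0],[[-9,-33,1],0.17,0],[[-9,-33,1],0.17,0],[[-9,-33,1],0.17,0],[[-9,-33,1],0.17,0],[[-9,-33,1],0.17,0],[[-9,-33,1],0.17,0]]'

```text
clock: 4.32
tool_pos: [0.4867, -0.1549, 0.3535]
orientation: [-180.0, -0.0, 0.0]
force: [-0.8, 0.6, 0.3]
opening: 0.0877
gripper_force: 0.0
```

```bash
python3 look.py wa saddle_a eye_a pin_tab fixed_tab stub_tip flap
```

```text
4.3167 [ 0.4867 -0.1549  0.3535] [-179.9892   -0.0034    0.0408] [-0.779   0.6376  0.3303] 0.928038843226155
[ 0.5533 -0.1551  0.4943]
saddle_a [245.8 182.5] 0.84 [ 0.4932 -0.0781  0.185 ]
saddle_a [ 29.7 117.8] 0.73 [0.5943 0.2554 0.185 ]
eye_a [398. 185.] 0.93 [ 0.4908 -0.2362  0.185 ]
eye_a [180.4   8.2] 0.71 [ 0.6883 -0.004   0.185 ]
eye_a [108.2 116.6] 0.61 [0.575  0.0926 0.185 ]
pin_tab [361.2 188.9] 0.92 [ 0.4944 -0.1923  0.222 ]
fixed_tab [303.5 187.8] 0.83 [ 0.4953 -0.1402  0.222 ]
fixed_tab [234.8 184.6] 0.53 [ 0.4985 -0.0767  0.222 ]
fixed_tab [471.4 135.1] 0.42 [ 0.5477 -0.2984  0.222 ]
stub_tip [409.  186.9] 0.17 [ 0.4889 -0.2484  0.185 ]
flap [326.5 180.9] 0.66 [ 0.4946 -0.1616  0.185 ]
flap [238.8 181.2] 0.26 [ 0.4947 -0.0706  0.185 ]
```

View pics/wa.png

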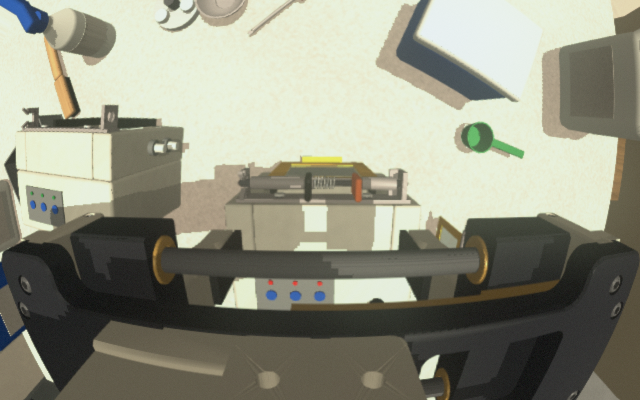

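Flap A is fitted at the hinge: the orange tab shows at (361,189), the black tab at (303,188), saddle ear (246,182) and holed ear (398,185). Both tabs give the flap origin at y≈-0.158, so they agree. I'll descend part way and check.

Call:
apply_moves --commands '[[[0.7,-0.25,-4],-0.007,0],[[0.7,-0.25,-7.5],-0.007,0],[[0.7,-0.25,-9.5],-0.007,0],[[0.7,-0.25,-9.5],-0.007,0],[[0.7,-0.25,-9.5],-0.007,0]]'

```text
clock: 5.08
tool_pos: [0.4934, -0.1582, 0.2584]
orientation: [180.0, 0.1, -0.4]
force: [-0.1, -0.6, 0.6]
opening: 0.0874
gripper_force: 0.0
```

```bash
python3 look.py wa2 saddle_a eye_a pin_tab fixed_tab stub_tip flap
python3 - <<'E'
from h import *
import pickle
a=pickle.load(open('pics/wa.pkl','rb'));b=pickle.load(open('pics/wa2.pkl','rb'))
pa={n:ctrl.spot_point(a,n)[0]['at'] for n in ('eye_a','saddle_a','pin_tab','fixed_tab')}
for n in pa:
    r=ctrl.spot_point(b,n)
    if r: print(n,*tri(wray(a,pa[n]),wray(b,r[0]['at'])))
E
```

```text
5.0833 [ 0.4934 -0.1582  0.2584] [179.9621   0.1119  -0.3585] [-0.0842 -0.5603  0.6251] 3.030946333195412
[ 0.5602 -0.1587  0.3991]
saddle_a [210.7 217.6] 0.73 [ 0.492  -0.0756  0.185 ]
eye_a [425.5 216.9] 0.96 [ 0.4917 -0.238   0.185 ]
eye_a [ 47.9 125.2] 0.78 [0.5786 0.0935 0.185 ]
pin_tab [379.5 233.3] 0.57 [ 0.4933 -0.1951  0.222 ]
fixed_tab [291.7 231.8] 0.97 [ 0.4948 -0.1411  0.222 ]
stub_tip [198.2 219.3] 0.73 [ 0.4906 -0.065   0.185 ]
flap [323.7 217.7] 0.77 [ 0.492  -0.1611  0.185 ]
flap [419.4 386.3] 0.69 [ 0.3045 -0.2609  0.185 ]
eye_a [ 0.49210478 -0.23606219  0.18827871] [np.float64(0.0009472553977973549), np.float64(0.0009472553977974175)]
saddle_a [ 0.49622695 -0.08136072  0.19906161] [np.float64(0.00038278622754772164), np.float64(0.0003827862275476859)]
pin_tab [ 0.49735545 -0.19172604  0.23368626] [np.float64(0.0010711221986493013), np.float64(0.0010711221986492378)]
fixed_tab [ 0.49541114 -0.14075896  0.22315457] [np.float64(0.0005005799307808871), np.float64(0.0005005799307809039)]
```

Call:
apply_moves --commands '[[[0,0,-2.5],0,0],[[0,0,-4.2],0,0],[[0,0,-4.2],0,0.2],[[0,0,-4.2],0,0.35],[[0,0,-4.2],0,0.45],[[0,0,-4.2],0,0.55],[[0,0,-4.2],0,0.7],[[0,0,-4.2],0,1],[[0,0,-4.2],0,1],[[0,0,-4.2],0,1],[[0,0,-4.2],0,1]]'

```text
clock: 6.75
tool_pos: [0.4943, -0.1576, 0.2176]
orientation: [-179.9, -0.1, -0.4]
force: [-0.1, -2.8, 3.3]
opening: 0.0358
gripper_force: 30.0
```

```bash
python3 look.py wa3 pin_tab fixed_tab stub_tip pin_tip eye_a saddle_a
```

```text
6.75 [ 0.4943 -0.1576  0.2176] [-179.9493   -0.1356   -0.3826] [-0.1208 -2.7843  3.2954] 1.7932401814096492
[ 0.5606 -0.1583  0.3585]
stub_tip [511.8 269.6] 0.55 [ 0.4639 -0.297   0.185 ]
eye_a [ 15.4 130.7] 0.73 [0.5783 0.0964 0.185 ]
```

View pics/wa3.png

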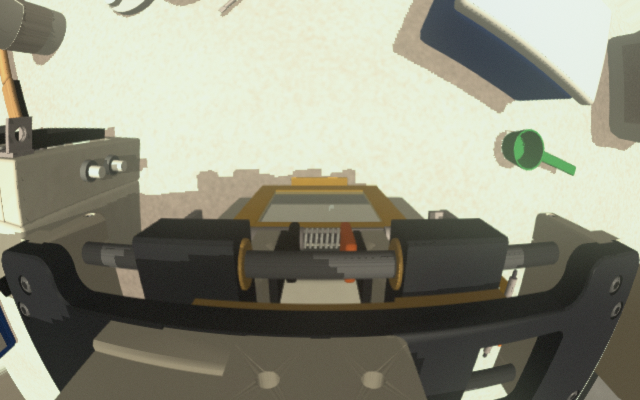

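Opening reads 35.8 mm, so the pin is fully drawn with both tabs between the pads at (293,250) and (347,250). I'll lift straight up.

Call:
apply_moves --commands '[[[0,0,0.4],0,1],[[0,0,0.9],0,1],[[0,0,1.5],0,1],[[0,0,2.2],0,1],[[0,0,3],0,1],[[0,0,4.2],0,1],[[0,0,5.7],0,1],[[0,0,7.7],0,1],[[0,0,10],0,1],[[0,0,12.5],0,1],[[0,0,15],0,1],[[0,0,17.5],0,1],[[0,0,20],0,1],[[0,0,22],0,1],[[0,0,22],0,1],[[0,0,22],0,1]]'

```text
clock: 8.43
tool_pos: [0.4935, -0.1581, 0.4378]
orientation: [-180.0, -0.1, -0.4]
force: [-0.1, 0.9, -5.5]
opening: 0.0356
gripper_force: 30.0
```

```bash
python3 look.py wa4 saddle_a eye_a saddle_b
python3 - <<'E'
from h import *
np.set_printoptions(precision=4,suppress=True)
s=ctrl.snapshot("scene");t=ctrl.snapshot("top");save(s,'s2')
for n in ('flap','stub_tip','pin_tip','fixed_tab','pin_tab','saddle_b','eye_b'):
    a=ctrl.spot_point(s,n)[:4];b=ctrl.spot_point(t,n)[:4]
    print(n,[(np.round(r['at'],1).tolist(),round(r['score'],2)) for r in a],[(np.round(r['at'],1).tolist(),round(r['score'],2)) for r in b])
    for i in a:
        for j in b:
            X,e=tri(ray(s,i['at']),ray(t,j['at']))
            if e[0]<.006: print('   ',X,round(e[0],4))
cv2.imwrite('pics/s2c.png',cv2.resize(s['img'][80:280,200:440],None,fx=3,fy=3,interpolation=2)[:,:,::-1])
E
```

```text
8.4333 [ 0.4935 -0.1581  0.4378] [-179.9733   -0.1305   -0.3888] [-0.0747  0.852  -5.4593] 1.1234398246197868
[ 0.5598 -0.1588  0.5787]
saddle_a [ 67.3 120.7] 0.82 [0.596  0.2514 0.185 ]
saddle_a [260.3 176.6] 0.65 [ 0.4924 -0.0802  0.185 ]
eye_a [380.8 175.3] 0.88 [ 0.4932 -0.2374  0.185 ]
eye_a [139.5 122. ] 0.74 [0.5761 0.0972 0.185 ]
saddle_b [ 67.3 120.7] 0.82 [0.596  0.2514 0.185 ]
saddle_b [260.3 176.6] 0.65 [ 0.4924 -0.0802  0.185 ]
flap [([252.0, 139.5], 0.95), ([212.0, 165.4], 0.7), ([234.5, 130.2], 0.65)] [([418.6, 281.1], 0.57)]
    [ 0.2122 -0.3024  0.0998] 0.0019
stub_tip [([289.3, 139.4], 0.8), ([202.4, 178.2], 0.6), ([235.7, 183.8], 0.19)] [([438.7, 212.1], 0.73), ([400.6, 279.3], 0.64)]
    [ 0.4238 -0.3687  0.1128] 0.0019
pin_tip [([212.2, 149.2], 0.57), ([219.3, 122.5], 0.39)] [([433.7, 250.5], 0.51), ([440.2, 288.2], 0.46)]
    [ 0.1485 -0.436  -0.0914] 0.0056
    [ 0.3229 -0.3     0.26  ] 0.0004
    [ 0.1921 -0.3592  0.1153] 0.0019
fixed_tab [([257.3, 127.1], 0.8), ([205.9, 160.6], 0.67), ([233.7, 123.6], 0.4)] [([439.8, 228.9], 0.75), ([419.4, 280.1], 0.74)]
    [ 0.3735 -0.3611  0.1379] 0.0015
    [ 0.224  -0.293   0.1463] 0.0029
pin_tab [([210.6, 151.0], 0.53), ([244.3, 126.7], 0.52), ([226.0, 121.4], 0.52)] [([428.6, 283.4], 0.59), ([443.6, 242.8], 0.49)]
    [ 0.2133 -0.3209  0.1441] 0.0031
saddle_b [([409.5, 222.5], 0.96), ([294.8, 186.6], 0.78)] [([233.3, 153.6], 0.63), ([292.8, 116.0], 0.46)]
    [0.6053 0.2458 0.2007] 0.0006
eye_b [([235.2, 186.8], 0.9), ([352.2, 217.3], 0.72)] [([402.2, 190.4], 0.61)]
    [ 0.4904 -0.2433  0.1727] 0.0015
```

View pics/s2c.png

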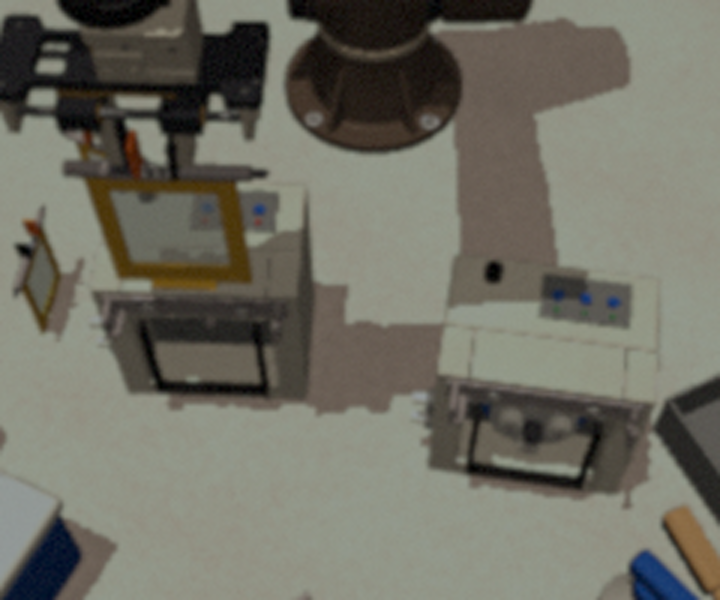

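The flap is lifted and level: scene crop barrel from (65,170) to (265,173). It weighs about 5 N. Next I'll carry it over pump B and look at B's ears from there.

Call:
apply_moves --commands '[[[0.3,1,0],0,1],[[0.8,3,0],0,1],[[1.7,6,0],-0.01,1],[[2.5,9,0],-0.02,1],[[3.4,12,0],-0.03,1],[[4.2,15,0],-0.045,1],[[5,18,0],-0.06,1],[[5.9,21,0],-0.07,1],[[6.7,24,0],-0.08,1],[[7.6,27,0],-0.09,1],[[8.4,30,0],-0.1,1],[[8.9,32,0],-0.109,1],[[9.2,33,0],-0.109,1],[[9.3,33.2,0],-0.109,1],[[9.3,33.2,0],-0.109,1],[[9.3,33.2,0],-0.109,1],[[9.3,33.2,0],-0.109,1]]'

```text
clock: 10.85
tool_pos: [0.5863, 0.173, 0.437]
orientation: [-180.0, -0.0, -6.7]
force: [-0.6, -0.6, -3.9]
opening: 0.0353
gripper_force: 30.0
```

```bash
python3 look.py wb2 saddle_b eye_b
python3 - <<'E'
import cv2
i=cv2.imread('pics/wb2.png'); cv2.imwrite('pics/wb2c.png',cv2.resize(i[130:260,220:420],None,fx=4,fy=4,interpolation=2))
E
```

```text
10.85 [0.5863 0.173  0.437 ] [-179.9932   -0.0236   -6.6751] [-0.6426 -0.6454 -3.9117] 0.10216685804191389
[0.6524 0.165  0.5778]
saddle_b [492.2 221.8] 0.78 [ 0.4902 -0.0751  0.185 ]
saddle_b [259.7 177.9] 0.65 [0.5918 0.2513 0.185 ]
eye_b [565.4 205.2] 0.78 [ 0.4968 -0.2326  0.185 ]
eye_b [380.9 173.8] 0.57 [0.579 0.094 0.185]
```

View pics/wb2c.png

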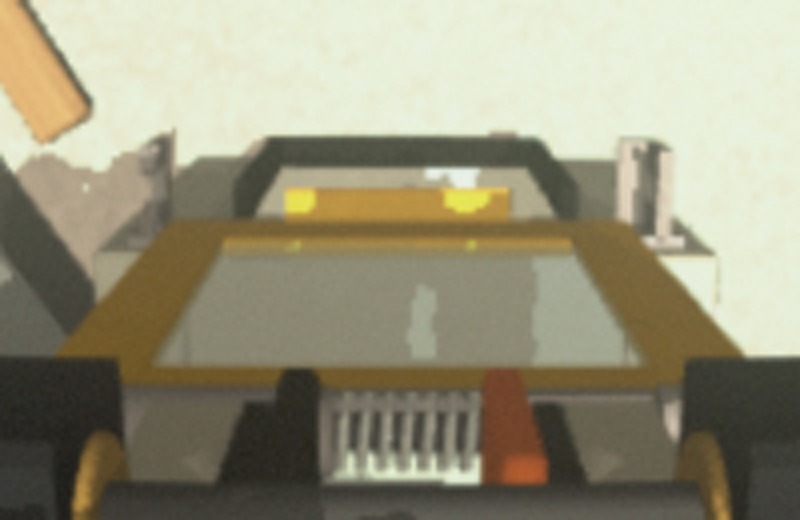

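The flap hangs centred between B's ears, with the saddle ear at crop (160,190) and the holed ear at (645,190). The A-to-B offset estimate matches the present pose within about 1 mm. I'll lower it to just above the saddle mouth.

Call:
apply_moves --commands '[[[0,0,-1],0.005,1],[[0,0,-3],0.005,1],[[0,0,-5.5],0.005,1],[[0,0,-8],0.005,1],[[0,0,-10.5],0.005,1],[[0,0,-13],0.005,1],[[0,0,-15],0.005,1],[[0,0,-16.5],0.005,1],[[0,0,-17.5],0.005,1],[[0,0,-18.2],0.005,1],[[0,0,-18.4],0.005,1],[[0,0,-18.4],0.005,1],[[0,0,-18.4],0.005,1]]'

```text
clock: 12.08
tool_pos: [0.587, 0.174, 0.2535]
orientation: [-180.0, -0.1, -6.3]
force: [0.2, -0.9, -4.5]
opening: 0.0357
gripper_force: 30.0
```

```bash
python3 look.py wb3 saddle_b eye_b stub_tip
python3 - <<'E'
from h import *
np.set_printoptions(precision=4,suppress=True)
s=ctrl.snapshot("scene");t=ctrl.snapshot("top")
for n in ('flap','stub_tip','pin_tip','saddle_b','eye_b'):
    for q in (s,t): print(n,[(np.round(r['at'],1).tolist(),round(r['score'],2)) for r in ctrl.spot_point(q,n)[:4]])
w=cv2.imread('pics/wb3.png')
a=cv2.resize(s['img'][170:240,340:430],(720,560),interpolation=2)[:,:,::-1]
a=cv2.resize(s['img'][175:235,340:428],None,fx=4.5,fy=4.5,interpolation=2)[:,:,::-1]
b=cv2.resize(t['img'][135:195,212:300],None,fx=4.5,fy=4.5,interpolation=2)[:,:,::-1]
c=cv2.resize(w[150:270,150:480],(792,288),interpolation=2)
cv2.imwrite('pics/b3.png',np.vstack([np.hstack([a,b])[:,:792],c]))
E
```

```text
12.0833 [0.587  0.174  0.2535] [-179.9578   -0.0765   -6.3433] [ 0.1696 -0.8629 -4.4949] 0.42169175954617033
[0.653  0.1663 0.3944]
saddle_b [211.8 218.6] 0.63 [0.595  0.2535 0.185 ]
saddle_b [371.   31.6] 0.32 [0.7136 0.125  0.185 ]
saddle_b [509.4  36.3] 0.29 [0.7135 0.0133 0.185 ]
eye_b [433.4 220.5] 0.86 [0.5754 0.0902 0.185 ]
eye_b [212.  220.2] 0.34 [0.5937 0.2536 0.185 ]
flap [([384.0, 210.2], 0.95), ([213.1, 162.5], 0.73)]
flap [([434.7, 233.3], 0.95), ([417.9, 280.4], 0.51)]
stub_tip [([420.0, 219.3], 0.58), ([202.9, 181.2], 0.55)]
stub_tip [([440.1, 213.1], 0.89), ([401.3, 275.1], 0.71)]
pin_tip [([220.6, 124.0], 0.59), ([216.5, 147.9], 0.51), ([391.7, 206.5], 0.51), ([417.3, 217.4], 0.18)]
pin_tip [([438.3, 287.0], 0.51), ([433.7, 254.4], 0.35)]
saddle_b [([411.4, 221.8], 0.85), ([294.5, 186.5], 0.83), ([415.7, 216.6], 0.5), ([378.1, 203.4], 0.25)]
saddle_b [([347.5, 192.4], 0.58), ([230.2, 156.6], 0.58)]
eye_b [([237.9, 184.7], 0.95), ([350.9, 213.7], 0.69)]
eye_b [([400.9, 194.4], 0.74), ([285.4, 160.3], 0.66)]
```

View pics/b3.png

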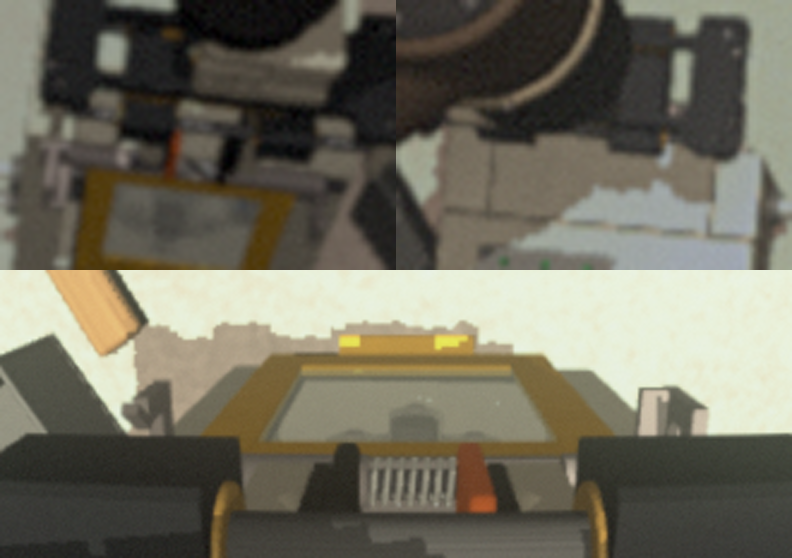

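The ears still straddle the flap evenly, saddle at composite (155,410) and eye at (670,415). The x offset matches the one at grasp, and y is about 1 mm off. I'll lower slowly into the mouth.

Call:
apply_moves --commands '[[[0,-0.1,-0.3],-0.004,1],[[0,-0.1,-0.6],-0.004,1],[[0,-0.1,-0.9],-0.004,1],[[0,-0.1,-1.2],-0.004,1],[[0,-0.1,-1.4],-0.004,1],[[0,-0.1,-1.6],-0.004,1],[[0,-0.1,-1.8],-0.004,1],[[0,-0.1,-2.0],-0.004,1],[[0,-0.1,-2.2],-0.004,1],[[0,-0.1,-2.4],-0.004,1],[[0,-0.1,-2.6],-0.004,1],[[0,-0.1,-2.7],-0.004,1],[[0,-0.1,-2.7],-0.004,1],[[0,-0.1,-2.7],-0.004,1]]'

```text
clock: 14.05
tool_pos: [0.5866, 0.1728, 0.2255]
orientation: [180.0, -0.0, -6.6]
force: [1.5, -0.5, -3.4]
opening: 0.0355
gripper_force: 30.0
```

Call:
apply_moves --commands '[[[0,0,-0.1],0,1],[[0,0,-0.2],0,1],[[0,0,-0.2],0,1]]'

```text
clock: 14.3
tool_pos: [0.5862, 0.1728, 0.2233]
orientation: [180.0, 0.0, -6.6]
force: [1.2, 0.3, -5.2]
opening: 0.0356
gripper_force: 30.0
```

Call:
apply_moves --commands '[[[0,0,-0.1],0,1],[[0,0,-0.15],0,1],[[0,0,-0.15],0,1]]'

```text
clock: 14.55
tool_pos: [0.5864, 0.1728, 0.2219]
orientation: [180.0, 0.0, -6.6]
force: [1.1, -0.8, -4.7]
opening: 0.0354
gripper_force: 30.0
```

Call:
apply_moves --commands '[[[0,0,-0.1],0,1],[[0,0,-0.1],0,1],[[0,0,-0.1],0,1]]'

```text
clock: 14.8
tool_pos: [0.5865, 0.1728, 0.221]
orientation: [180.0, 0.0, -6.6]
force: [0.4, -0.5, -4.3]
opening: 0.0354
gripper_force: 30.0
```

Call:
apply_moves --commands '[[[0,0,-0.1],0,1],[[0,0,-0.1],0,1],[[0,0,-0.1],0,1]]'

```text
clock: 15.05
tool_pos: [0.5864, 0.1728, 0.22]
orientation: [180.0, 0.0, -6.6]
force: [0.3, 0.5, -4.0]
opening: 0.0355
gripper_force: 30.0
```

Call:
apply_moves --commands '[[[0,0,-0.1],0,1],[[0,0,-0.1],0,1],[[0,0,-0.1],0,1]]'

```text
clock: 15.3
tool_pos: [0.5865, 0.1728, 0.219]
orientation: [180.0, 0.0, -6.6]
force: [-0.3, -1.0, -5.2]
opening: 0.0355
gripper_force: 30.0
```

Call:
apply_moves --commands '[[[0,0,-0.1],0,1],[[0,0,-0.1],0,1],[[0,0,-0.1],0,1]]'

```text
clock: 15.55
tool_pos: [0.5866, 0.1728, 0.2187]
orientation: [-180.0, -0.0, -6.6]
force: [-1.3, -0.7, 0.5]
opening: 0.0355
gripper_force: 30.0
```

Call:
apply_moves --commands '[[[0,0,-0.1],0,1],[[0,0,-0.1],0,1],[[0,0,-0.1],0,1]]'

```text
clock: 15.8
tool_pos: [0.5868, 0.1729, 0.2185]
orientation: [-180.0, -0.1, -6.6]
force: [-4.1, 0.2, 5.9]
opening: 0.0353
gripper_force: 30.0
```

Call:
apply_moves --commands '[[[0,0,-0.1],0,1],[[0,0,-0.1],0,1],[[0,0,-0.1],0,1]]'

```text
clock: 16.05
tool_pos: [0.5868, 0.1728, 0.2183]
orientation: [-180.0, -0.1, -6.5]
force: [-5.9, -1.5, 11.8]
opening: 0.0356
gripper_force: 30.0
```

Contact is felt at TCP z≈0.2188, about 1 mm above nominal and within the ±4 mm range. There's a small side load toward -x. I'll ease off 2 mm of command and shift slightly to -x.

Call:
apply_moves --commands '[[[-0.03,0,0.1],0,1],[[-0.07,0,0.2],0,1],[[-0.07,0,0.2],0,1],[[-0.07,0,0.2],0,1]]'

```text
clock: 16.38
tool_pos: [0.5863, 0.1729, 0.2186]
orientation: [-180.0, -0.1, -6.6]
force: [0.0, 0.6, 3.1]
opening: 0.0355
gripper_force: 30.0
```

```bash
python3 look.py wb4 eye_b saddle_b
python3 - <<'E'
from h import *
s=ctrl.snapshot("scene"); o=ctrl.get_obs(); print(o['force'],o['moment'])
w=cv2.imread('pics/wb4.png')
a=cv2.resize(s['img'][175:235,335:435],None,fx=5,fy=5,interpolation=2)[:,:,::-1]
c=cv2.resize(w[160:300,150:480],(780,280),interpolation=2)
a=cv2.copyMakeBorder(a,0,0,0,280,cv2.BORDER_CONSTANT)
cv2.imwrite('pics/b4.png',np.vstack([a,c]))
E
```

```text
16.3833 [0.5863 0.1729 0.2186] [-179.978    -0.0665   -6.5674] [0.0036 0.62   3.1094] 0.1660446782607528
[0.6523 0.1651 0.3594]
[ 0.01547606 -0.24481229  5.05986066] [-0.0946683  -0.00445549  0.04518166]
```

View pics/b4.png

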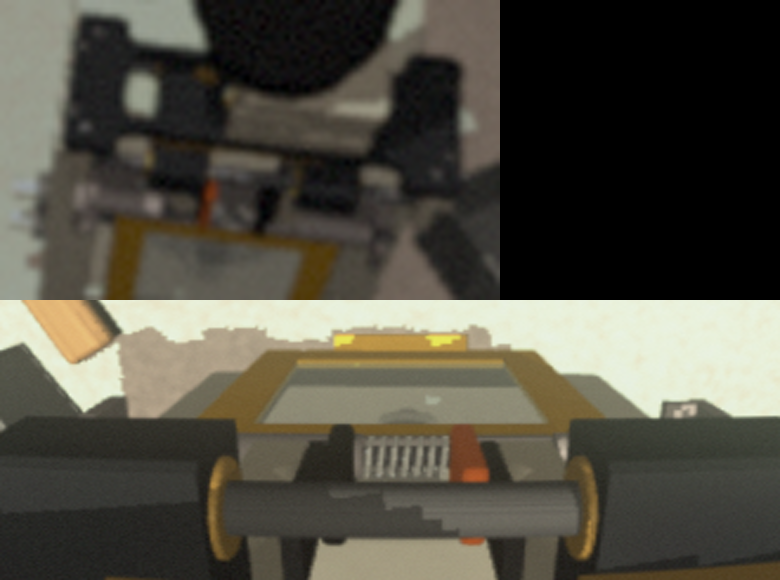

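Seated much as it was on A. I'll check by moment which end bears: lift 2 mm for a baseline, then come down again.

Call:
apply_moves --commands '[[[0,0,0.2],0,1],[[0,0,0.25],0,1],[[0,0,0.25],0,1],[[0,0,0.25],0,1]]'

```text
clock: 16.92
tool_pos: [0.5852, 0.1727, 0.2196]
orientation: [180.0, 0.1, -6.6]
force: [-0.7, 0.1, -4.4]
opening: 0.0358
gripper_force: 30.0
```

```bash
cat > ob.py <<'E'
from h import *
np.set_printoptions(precision=3,suppress=True)
for i in range(4):
    o=ctrl.get_obs(); print(o['clock'],o['force'],o['moment'],o['tool_pos'],o['orientation']); ctrl.snapshot('wrist')
E
python3 ob.py
```

```text
16.9167 [-0.683  0.125 -4.373] [-0.021 -0.071 -0.055] [0.585 0.173 0.22 ] [179.957   0.097  -6.589]
16.9667 [-0.459 -0.064 -4.32 ] [-0.006 -0.045  0.031] [0.585 0.173 0.22 ] [179.959   0.084  -6.587]
17.0167 [-0.062 -0.156 -3.803] [-0.013 -0.017  0.023] [0.585 0.173 0.22 ] [179.963   0.07   -6.585]
17.0667 [-0.385 -0.18  -4.028] [-0.08   0.001 -0.058] [0.585 0.173 0.22 ] [179.972   0.054  -6.582]
```

Call:
apply_moves --commands '[[[0,0,-0.1],0,1],[[0,0,-0.2],0,1],[[0,0,-0.25],0,1],[[0,0,-0.25],0,1],[[0,0,-0.25],0,1]]'

```text
clock: 17.53
tool_pos: [0.5859, 0.1729, 0.2187]
orientation: [-180.0, -0.0, -6.6]
force: [-1.2, -0.4, 2.3]
opening: 0.0354
gripper_force: 30.0
```

```bash
python3 ob.py
```

```text
17.5333 [-1.206 -0.35   2.333] [-0.076  0.773  0.041] [0.586 0.173 0.219] [-179.981   -0.035   -6.572]
17.5833 [-2.812  0.087  2.481] [-0.109  0.83  -0.045] [0.586 0.173 0.219] [-179.985   -0.035   -6.569]
17.6333 [-2.524 -0.323  3.286] [-0.057  0.945 -0.005] [0.586 0.173 0.219] [-179.988   -0.03    -6.57 ]
17.6833 [-2.498 -0.363  3.817] [-0.056  0.99  -0.025] [0.586 0.173 0.219] [-179.984   -0.037   -6.569]
```

At A the barrel end also rested on the eye-side tab, so B should show both ends bearing at once. It does: Mx is about 0, with about 8 N shared between them. The weight is carried, so I'll let the pin out gradually, following it in -y so the flap isn't pushed along.

Call:
apply_moves --commands '[[[-0.03,0,0],0,0.58],[[-0.03,-0.05,0],0,0.57],[[-0.04,-0.1,0],0,0.56],[[-0.05,-0.2,0],0,0.54],[[-0.06,-0.3,0],0,0.52],[[-0.07,-0.4,0],0,0.5],[[-0.08,-0.5,0],0,0.48],[[-0.09,-0.6,0],0,0.46],[[-0.1,-0.7,0],0,0.44],[[-0.11,-0.8,0],0,0.42],[[-0.12,-0.85,0],0,0.4],[[-0.12,-0.85,0],0,0.37],[[-0.12,-0.85,0],0,0.34],[[-0.12,-0.85,0],0,0.34]]'

```text
clock: 18.9
tool_pos: [0.5842, 0.164, 0.2173]
orientation: [180.0, 0.1, -6.6]
force: [0.4, 0.5, 0.2]
opening: 0.0574
gripper_force: 0.0
```

```bash
python3 ob.py; python3 look.py wb5 pin_tab fixed_tab flap
python3 - <<'E'
import cv2
w=cv2.imread('pics/wb5.png'); cv2.imwrite('pics/b5.png',cv2.resize(w[160:300,150:480],(792,336),interpolation=2))
E
```

```text
18.9 [0.41  0.455 0.223] [ 0.002  0.052 -0.022] [0.584 0.164 0.217] [179.951   0.064  -6.587]
18.95 [0.056 0.42  0.414] [-0.064 -0.037  0.002] [0.584 0.164 0.217] [179.954   0.062  -6.586]
19.0 [-0.031 -0.169 -0.893] [-0.091  0.028  0.005] [0.584 0.164 0.217] [179.962   0.051  -6.586]
19.05 [ 0.239  0.614 -0.541] [-0.04  -0.024  0.015] [0.584 0.164 0.218] [179.968   0.038  -6.581]
19.1 [0.5845 0.1642 0.2177] [179.9743   0.03    -6.5841] [0.382  0.3895 0.2896] 0.05135316470028565
[0.6507 0.1564 0.3584]
pin_tab [313.  252.4] 0.51 [0.5907 0.1667 0.222 ]
flap [306.  240.8] 0.88 [0.5825 0.1727 0.185 ]
flap [636.9 173.7] 0.26 [ 0.5987 -0.1244  0.185 ]
```

The fingers are clear and the force is zero. I'll open and back off straight up. My picture views are used up (one over, in fact), so I'll check the result with the networks instead.

Call:
apply_moves --commands '[[[0,0,0],0,0.15],[[0,0,0],0,0],[[0,0,0],0,0],[[0,0,0.5],0,0],[[0,0,1.5],0,0],[[0,0,3],0,0],[[0,0,5],0,0],[[0,0.9,8],0,0],[[0,0.9,11],0,0],[[0,0.9,13],0,0],[[0,0.9,13],0,0],[[0,0.9,13],0,0]]'

```text
clock: 20.3
tool_pos: [0.585, 0.1736, 0.3504]
orientation: [-179.9, -0.2, -6.6]
force: [-0.4, 0.4, -1.2]
opening: 0.0874
gripper_force: 0.0
```

```bash
python3 look.py wb6 pin_tab fixed_tab stub_tip pin_tip saddle_b eye_b flap; python3 look.py wb7 pin_tab fixed_tab saddle_b eye_b
python3 - <<'E'
from h import *
np.set_printoptions(precision=4,suppress=True)
s=ctrl.snapshot("scene")
for n in ('flap','stub_tip','pin_tip','fixed_tab','pin_tab'):
    print(n,[(np.round(r['at'],1).tolist(),round(r['score'],2)) for r in ctrl.spot_point(s,n)[:3]])
# image motion over time, leaf region: flap still?
w1=cv2.imread('pics/wb6.png').astype(int);w2=cv2.imread('pics/wb7.png').astype(int)
print(np.abs(w1-w2)[160:220,240:400].mean(), np.abs(w1-w2)[0:60,240:400].mean())
E
```

```text
20.3 [0.585  0.1736 0.3504] [-179.8651   -0.169    -6.5731] [-0.4452  0.4121 -1.2339] 1.3492282045037611
[0.6507 0.1655 0.4914]
pin_tab [358.9 200.1] 0.61 [0.5794 0.1391 0.222 ]
fixed_tab [300.1 196.9] 0.86 [0.5883 0.1913 0.222 ]
stub_tip [232.1 190.4] 0.65 [0.5949 0.2648 0.185 ]
stub_tip [406.8 192.3] 0.44 [0.5722 0.0844 0.185 ]
pin_tip [232.9 191.8] 0.72 [0.5933 0.2642 0.185 ]
pin_tip [407.7 192.6] 0.6 [0.5718 0.0834 0.185 ]
saddle_b [245.7 189.1] 0.79 [0.5945 0.2499 0.185 ]
eye_b [599.4 221.2] 0.93 [ 0.4964 -0.2281  0.185 ]
eye_b [400.3 188.8] 0.76 [0.5767 0.0912 0.185 ]
flap [322.3 189.3] 0.61 [0.5851 0.1715 0.185 ]
20.7 [0.5845 0.1732 0.3475] [179.9581   0.0483  -6.5803] [ 0.1966  1.2724 -0.2108] 0.19400490172048057
[0.6508 0.1655 0.4882]
pin_tab [359.  200.9] 0.63 [0.5784 0.1386 0.222 ]
fixed_tab [297.9 200.1] 0.63 [0.5853 0.1926 0.222 ]
saddle_b [245.2 187.7] 0.81 [0.5953 0.2485 0.185 ]
saddle_b [578.9  95.4] 0.24 [ 0.6722 -0.1665  0.185 ]
eye_b [397.9 186.1] 0.81 [0.5792 0.0935 0.185 ]
eye_b [602.1 224.6] 0.6 [ 0.4892 -0.2357  0.185 ]
flap [([212.0, 163.9], 0.91), ([234.7, 127.9], 0.7), ([379.1, 219.8], 0.57)]
stub_tip [([201.5, 178.8], 0.92), ([251.4, 133.6], 0.83), ([415.6, 226.4], 0.63)]
pin_tip [([211.0, 148.8], 0.44), ([221.6, 124.3], 0.41), ([293.7, 188.6], 0.35)]
fixed_tab [([389.7, 211.9], 0.72), ([231.6, 125.6], 0.67), ([377.0, 218.9], 0.64)]
pin_tab [([371.5, 208.4], 0.63), ([228.0, 123.7], 0.47), ([210.7, 153.2], 0.45)]
7.0176388888888885 4.411631944444444
```

The tabs are now 53–54 mm apart over their outer faces (52.5 means the pin is fully out). The two tips are about 182 mm apart and lie beyond both ears. The robot is clear, so I'm handing in.

Call:
apply_moves --commands '[[[0,0,4],0,0],[[0,0,4],0,0],[[0,0,4],0,0],[[0,0,4],0,0],[[0,0,4],0,0],[[0,0,4],0,0],[[0,0,4],0,0],[[0,0,4],0,0],[[0,0,4],0,0],[[0,0,4],0,0],[[0,0,4],0,0],[[0,0,4],0,0]]'

```text
clock: 22.25
tool_pos: [0.5846, 0.1733, 0.388]
orientation: [180.0, 0.0, -6.6]
force: [-0.6, 0.8, 0.2]
opening: 0.0875
gripper_force: 0.0
```

```bash
python3 look.py wb8 pin_tab fixed_tab stub_tip pin_tip; python3 -c "
from plant import ctrl
print(ctrl.close_job())"
```

```text
22.25 [0.5846 0.1733 0.388 ] [179.9975   0.0011  -6.5777] [-0.6238  0.7869  0.2319] 0.016238492241188233
[0.6508 0.1655 0.5288]
pin_tab [352.8 192. ] 0.91 [0.5777 0.1403 0.222 ]
fixed_tab [303.  187.8] 0.97 [0.5878 0.1901 0.222 ]
stub_tip [241.  180.6] 0.74 [0.5971 0.2635 0.185 ]
pin_tip [401.6 184.9] 0.78 [0.5709 0.0795 0.185 ]
the job is handed in; nothing more can be done
None
```

The flap now hangs on pump B and the job is handed in at about 22 s: the stub was felt to bear before the pin was let out, and the tabs read about 51–54 mm apart (52.5 is fully home). While feeling for the seat I pressed about 16 N before easing off, I checked the end state by network measurements only, and I viewed 11 pictures, one over the limit.

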